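# Count to the third gap and push the manifold block home

### The arm

A 7-joint arm with a two-finger parallel gripper is mounted at the origin on the work surface. World frame = base frame: x ahead of the robot, y to its left, z up, the work surface at z = 0. Lengths are in mm, angles in rad, forces in N, time in s.
With the tool pointing down it reaches from about 350 to 900 mm from the base axis. Payload 8.1 kg.
Tool frame: the origin (TCP) lies on the centre line of the jaws, within the pads' length; the fingertips stand 17 mm ahead of it and the grasp point (between the pads) lies 2 mm behind it (robot.tip_extent is the distance from the TCP to the fingertips, in mm); z points along the fingers, x is the direction in which the jaws open and shut, and the axes are right-handed (so a half turn about z gives the same grasp; the last joint's range is limited). The gripper opens to 92 mm and grips with 3 to 60 N. Pads are 19 mm wide; open, the fingers measure 130 mm over their backs; the gripper's body (75 mm by 190 mm) begins 47 mm behind the grasp point.
Start: joints at [-1.29, 0.434, 0.025, 1.573, -0.012, 1.134, -0.075], TCP at [234.056, 579.533, 243.742] pointing down, gripper open.
Joint ranges: [-2.62, 2.62], [-0.44, 2.09], [-1.27, 1.32], [0.08, 2.57], [-1.32, 4.46], [0.12, 2], [-2.74, 2.74]. Speed limits (rad/s): [2.22, 2.22, 3.01, 3.01, 3.14, 3.14, 3.14].

### API

Orientations are given as a 3x3 rotation matrix whose columns are the frame's x, y, z axes.
In Python, from rig import robot, fingers, planner, cams, nets gives the robot as it stands. Calls block until the motion is done:
- robot.move_pose(position, orientation): joint-space move of the TCP to a pose.
- robot.move_l(position, ori=None, max_speed=150, until_force=None): straight line of the TCP; ori=None keeps the orientation; max_speed is the mean speed in mm/s. With until_force (N) it stops when the force on the tool has changed by that much, and returns True; else False.
- robot.move_joints(angles): joint-space move.
- fingers.gripper_to(opening, effort=None): finger opening in mm; effort is the grip in N (None keeps the last); returns when the fingers have stopped.
- robot.sleep(seconds).
- planner.solve_ik(position, orientation): joint angles nearest the present ones, or None.
- robot.read_state(): the state.
- cams.capture(name): name is "side" or "top" or "wrist"; returns (picture, depth): 420x560x3 uint8, blue, green, red; 420x560 float32, mm along the optical axis (not along the pixel's ray), 0 where there is no reading.
- cams.camera_params(name): a dict with "mtx" (3x3 intrinsics, pixels), "view" (4x4, takes a point from world to camera coordinates). Camera axes: x right, y down, z forward; pixel columns grow to the right and rows downward; lengths in mm; the calibration is good to about 2 mm. A picture is of the moment at which its call begins: read the wrist's pose just before it. camera_params takes no time and is no camera call; for the wrist camera it gives the pose at the moment of the call.
A pose or a line that the arm cannot do raises robot.MotionError and nothing moves.
- robot.job_done(): hands the job in, once; it reports no verdict.
Trained networks look in the newest picture that a camera, given by its name, has taken for a name from the list of things; names that differ only in an ending like _2 or _b are one class to them, and where a whole thing is asked for, a point or a joint stands for the part that bears it (a point fixed in the world has none). Each returns a list of dicts, best first, with "score" (0 to 1); they miss things now and then, are a little off and sometimes report something else, mostly with a low value. They report only what shows in the picture. A call takes as long as a camera call.
- nets.recognise(camera, query): "point" ([column, row] in pixels, amid what is visible of it).
- nets.place_of(camera, query): "point" ([column, row] in pixels: a listed point, or the origin of a listed thing).
The state is a dict: "time": time; "joint_positions": joint angles; "joint_vel": joint speeds; "tau": joint torques, N m; "eef_pos": TCP position; "tool_rot": TCP orientation; "contact_force": force on the tool from outside, world axes, zero at the start; "wrist_torque": the same for the moment, N m; "grip_width": finger opening in mm.
Only numpy, scipy, OpenCV 4.12 (cv2) and the standard library are available. Lean on these libraries where they do the work, as an engineer would, in place of code of your own. Each camera call takes 0.05 s, during which the arm holds its last target.

### The job

Starting at the end of the divider rack where the ball-topped post stands, run a fingertip along the top rail to count the gaps, filled ones included: touch the rail over the first, the second and the third gap in turn. Then push the aluminium manifold block across the table and lengthwise into that third gap until it is fully home against the back, without ever picking it up, tipping it or disturbing the other loose parts.

Things in the scene. Friction and masses are not known exactly. Their poses are not given: they have to be found in the camera images.
- rack: Aluminium divider rack fixed on the table: 7 upright dividers (6 mm thick, 50 tall, 100 deep) make a row of 6 gaps, each 52 mm wide, at 58 mm pitch; no floor, a part slides in on the table top. Origin: on the table, mid-row, in the plane of the gap mouths, which face the robot. x points into the gaps, y along the row; gap centres at y = +145, +87, +29, -29, -87, -145 mm.
- rack_stop (a point): Centre of the inner face of the rack's back wall (50 mm tall), at table height: the stop, 95 mm behind the gap mouths (x = 95 mm in the rack's frame). Three of the outer gaps hold other parts; the two middle ones are empty.
- ball_post: Fixed steel post 16 mm thick with a black ball knob 32 mm across on top, 84 mm tall in all, beside one end of the rack: 205 mm from the rack's middle along its y axis, on the + side in some starts, the - side in others. Counting starts at this end. Origin: centre of its foot.
- square_post: Fixed plain square steel post 32 x 32 mm, 50 mm tall, beside the other end of the rack. Origin: centre of its foot.
- manifold: The part: aluminium valve manifold block, 105 mm long (its x) x 38 wide x 34 tall, three flat brass plugs on top (to 39 mm). Loose, 0.26 to 0.52 kg, on the table in front of the rack, long side within 0.35 rad of the gaps' direction. Origin: centre of its underside. Fully home it touches the stop, its origin at x = 42.5 mm in the rack's frame, and its end stands 10 mm out of the gap.
- bar1: Piece of the steel rail along the top of the rack's front, over the gap at rack y = +145 mm. 54 mm long along the row, 16 mm wide, 8 mm thick; 4 mm breaks part it from the next piece, over the dividers. Rigid, fixed. Origin: centre of its underside, 50 mm above the table (its top is at 58 mm) and 12 mm behind the gap's mouth.
- bar2: Piece of the steel rail along the top of the rack's front, over the gap at rack y = +87 mm. 54 mm long along the row, 16 mm wide, 8 mm thick; 4 mm breaks part it from the next piece, over the dividers. Rigid, fixed. Origin: centre of its underside, 50 mm above the table (its top is at 58 mm) and 12 mm behind the gap's mouth.
- bar3: Piece of the steel rail along the top of the rack's front, over the gap at rack y = +29 mm. 54 mm long along the row, 16 mm wide, 8 mm thick; 4 mm breaks part it from the next piece, over the dividers. Rigid, fixed. Origin: centre of its underside, 50 mm above the table (its top is at 58 mm) and 12 mm behind the gap's mouth.
- bar4: Piece of the steel rail along the top of the rack's front, over the gap at rack y = -29 mm. 54 mm long along the row, 16 mm wide, 8 mm thick; 4 mm breaks part it from the next piece, over the dividers. Rigid, fixed. Origin: centre of its underside, 50 mm above the table (its top is at 58 mm) and 12 mm behind the gap's mouth.
- bar5: Piece of the steel rail along the top of the rack's front, over the gap at rack y = -87 mm. 54 mm long along the row, 16 mm wide, 8 mm thick; 4 mm breaks part it from the next piece, over the dividers. Rigid, fixed. Origin: centre of its underside, 50 mm above the table (its top is at 58 mm) and 12 mm behind the gap's mouth.
- bar6: Piece of the steel rail along the top of the rack's front, over the gap at rack y = -145 mm. 54 mm long along the row, 16 mm wide, 8 mm thick; 4 mm breaks part it from the next piece, over the dividers. Rigid, fixed. Origin: centre of its underside, 50 mm above the table (its top is at 58 mm) and 12 mm behind the gap's mouth.
- bush: brass bush, a ring 40 mm across and 36 mm tall, standing in a gap of the rack. Loose bystander, not to be disturbed; origin at its underside.
- flange_stub: steel flanged stub, foot 42 mm across, 38 mm tall, standing in a gap of the rack. Loose bystander, not to be disturbed; origin at its underside.
- foot_block: dark steel foot block 45 x 36 x 22 mm with a stud to 34 mm, standing in a gap of the rack. Loose bystander, not to be disturbed; origin at its underside.
- collar: steel shaft collar, a ring 52 mm across and 22 mm tall, lying on the table beside the space in front of the rack, about 250 mm from the rack's middle line. Loose bystander, not to be disturbed; origin at its underside.
- tee: upright brass tee fitting, 28 mm across and 45 mm tall with a 30 mm branch, on the table at the other side of that space. Loose bystander, not to be disturbed; origin at its underside.
- jar: closed jar 68 mm across, 85 mm tall, on the left of the table. Loose bystander, not to be disturbed; origin at its underside.
- driver: screwdriver lying on the right of the table. Loose bystander, not to be disturbed.

How it is judged (in metres and radians):
On the way, in this order (a step that is already met when the one before it is completed fails the run):
1. a finger touches the rail over the first gap from the ball post (and not over the second) (((y of ball_post in the frame of rack above 0 m and contact force between the fingers and bar1 above 0.3 N and contact force between the fingers and bar2 below 0.05 N) or (y of ball_post in the frame of rack below 0 m and contact force between the fingers and bar6 above 0.3 N and contact force between the fingers and bar5 below 0.05 N))), for 0.05 s.
2. then over the second gap (and not the first) (((y of ball_post in the frame of rack above 0 m and contact force between the fingers and bar2 above 0.3 N and contact force between the fingers and bar1 below 0.05 N) or (y of ball_post in the frame of rack below 0 m and contact force between the fingers and bar5 above 0.3 N and contact force between the fingers and bar6 below 0.05 N))), for 0.05 s.
3. then over the third gap (and not the second) (((y of ball_post in the frame of rack above 0 m and contact force between the fingers and bar3 above 0.3 N and contact force between the fingers and bar2 below 0.05 N) or (y of ball_post in the frame of rack below 0 m and contact force between the fingers and bar4 above 0.3 N and contact force between the fingers and bar5 below 0.05 N))), for 0.05 s.
4. then the manifold block is pushed fully home in the third gap (x of manifold in the frame of rack between 0.0365 and 0.05 m and height (world z) of manifold below 0.004 m and angle between manifold's own z axis and vertical below 0.06 rad and angle between the x axis of manifold and the x axis of rack, either way round below 0.2 rad and ((y of ball_post in the frame of rack above 0 m and y of manifold in the frame of rack between 0.018 and 0.04 m) or (y of ball_post in the frame of rack below 0 m and y of manifold in the frame of rack between -0.04 and -0.018 m))), for 0.2 s.
At the end, for the whole second after the job is handed in: The manifold block lies flat and at rest on the table, lengthwise in the third gap from the ball post, within 6 mm of the back stop; the other loose parts are within 20 mm of where they were (all of step 4 and linear speed of manifold below 0.01 m/s and distance of each of bush, flange_stub, foot_block, collar, tee, jar, driver from where it was at the start of the episode below 0.02 m); the robot touches nothing.
It fails at once if the manifold block is lifted (more than 8 mm) or tipped (more than 0.2 rad) (height (world z) of manifold above 0.008 m or angle between manifold's own z axis and vertical above 0.2 rad).
It fails at once if another loose part is shifted more than 20 mm or lifted (distance of any of bush, flange_stub, foot_block, collar, tee, jar, driver from where it was at the start of the episode above 0.02 m).
It also fails if it takes over 64 s, if anything falls off the work surface, if the arm or the gripper's body presses on something with over 40 N, if the wrist force passes 120 N, or if a joint passes its speed limit or range.

## Working session

There is one attempt and no reset: what is moved stays moved. The work goes in short steps, each a Python script; the robot and the scene stay as the last script left them, time stands still between calls to the robot, and variables do not carry over. Pictures are saved under pics/ and viewed, and the job is handed in when it is done.

```bash
mkdir -p pics; ls; python3 - <<'E'
from rig import robot, fingers, planner, cams, nets
import cv2,numpy as np
for n in ["top","side"]:
    im,d=cams.capture(n); cv2.imwrite(f"pics/{n}0.png",im); np.save(f"{n}0_d.npy",d)
    p=cams.camera_params(n); print(n,np.round(p["mtx"],1).tolist(),np.round(p["view"],3).tolist())
    for q in ["rack","rack_stop","ball_post","square_post","manifold","bar1","collar","tee"]:
        r=nets.place_of(n,q)
        print(q,[(np.round(x["point"],1).tolist(),round(x["score"],2)) for x in r[:3]])
s=robot.read_state();print(s["time"],s["eef_pos"],s["tool_rot"],s["grip_width"])
E
```

```text
pics
top [[483.4, 0.0, 282.1], [0.0, 483.4, 201.4], [0.0, 0.0, 1.0]] [[0.024, -1.0, -0.01, -18.994], [-0.995, -0.023, -0.095, 587.666], [0.095, 0.012, -0.995, 1450.101], [0.0, 0.0, 0.0, 1.0]]
rack [([264.3, 201.5], 0.85)]
rack_stop [([268.3, 172.3], 0.98)]
ball_post [([312.7, 181.5], 0.68), ([332.5, 198.6], 0.49)]
square_post [([197.7, 199.1], 0.61)]
manifold [([233.2, 229.0], 0.71)]
bar1 [([237.8, 192.5], 0.67), ([217.8, 197.6], 0.54), ([257.2, 193.3], 0.5)]
collar [([186.7, 222.9], 0.63), ([275.9, 192.8], 0.31)]
tee [([354.9, 216.7], 0.47), ([235.0, 228.7], 0.42)]
side [[381.0, 0.0, 276.6], [0.0, 381.0, 213.4], [0.0, 0.0, 1.0]] [[0.901, -0.434, 0.018, -542.766], [-0.3, -0.652, -0.696, 213.476], [0.314, 0.622, -0.717, 854.024], [0.0, 0.0, 0.0, 1.0]]
rack [([270.2, 219.1], 0.76), ([321.6, 412.9], 0.32)]
rack_stop [([296.3, 204.0], 0.66)]
ball_post [([306.1, 268.6], 0.83), ([312.6, 240.7], 0.72)]
square_post [([239.4, 172.8], 0.58), ([287.8, 223.7], 0.54), ([317.1, 241.3], 0.54)]
manifold [([225.4, 202.3], 0.82)]
bar1 [([289.2, 222.3], 0.63), ([258.5, 184.1], 0.62), ([267.7, 195.0], 0.61)]
collar [([210.5, 169.1], 0.47)]
tee [([307.7, 267.0], 0.67), ([297.4, 299.8], 0.62)]
0.9 [234.05777909 579.52627606 243.73869512] [[ 3.74490679e-01  9.27230678e-01  3.65732533e-05]
 [ 9.27230678e-01 -3.74490679e-01  6.55253483e-06]
 [ 1.97720538e-05  3.14579793e-05 -9.99999999e-01]] 91.77158600342823
```

```bash
python3 - <<'E'
import cv2
a=cv2.imread("pics/top0.png");cv2.imwrite("pics/top0z.png",cv2.resize(a[140:265,150:380],None,fx=3.4,fy=3.4,interpolation=cv2.INTER_CUBIC))
a=cv2.imread("pics/side0.png");cv2.imwrite("pics/side0z.png",cv2.resize(a[130:330,180:430],None,fx=3,fy=3,interpolation=cv2.INTER_CUBIC))
E
```

```text
(no output)
```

View pics/top0.png

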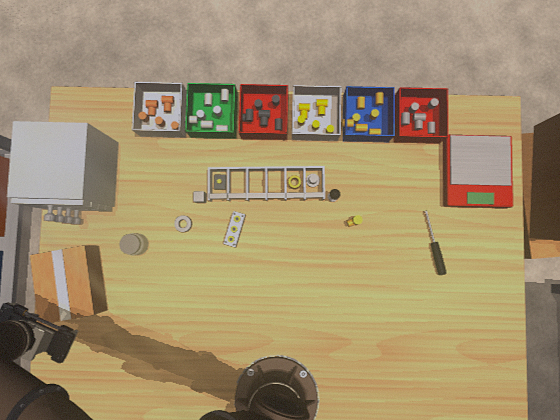

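```bash
sleep 1; ls pics
```

```text
side0.png
side0z.png
top0.png
top0z.png
```

View pics/top0z.png

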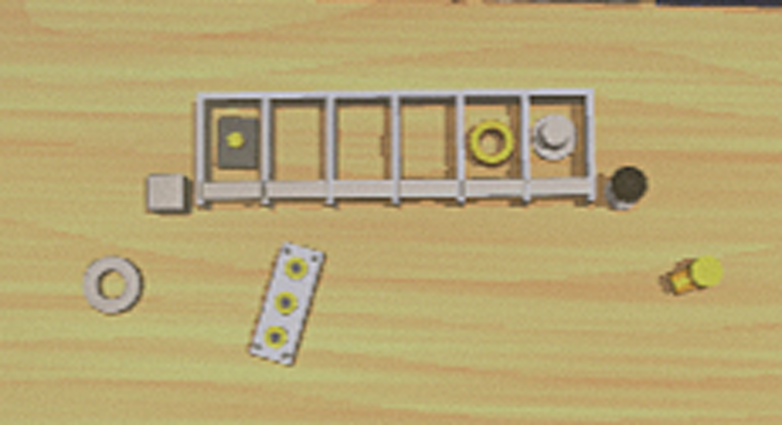

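View pics/side0z.png

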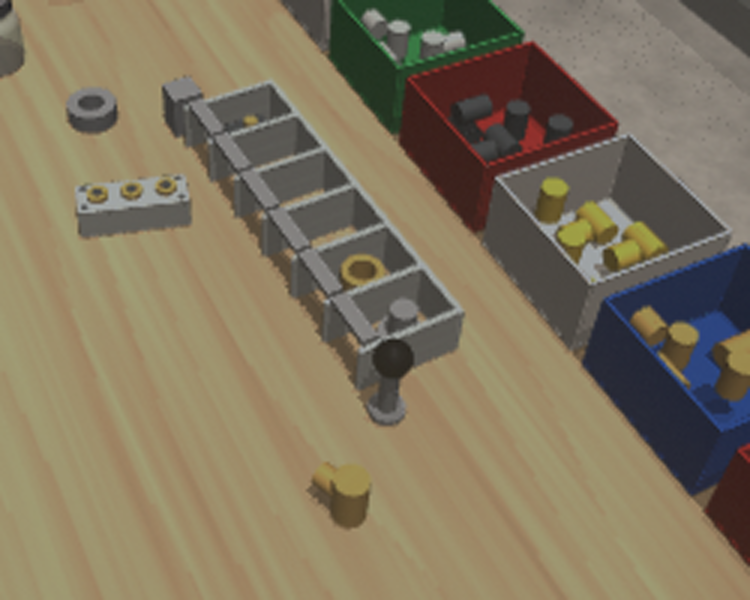

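```bash
cat > h.py <<'E'
import numpy as np,cv2
def ray(P,uv,z):
    K=P["mtx"];V=np.array(P["view"]);R=V[:3,:3];t=V[:3,3]
    c=-R.T@t; d=R.T@np.linalg.inv(K)@np.array([uv[0],uv[1],1.]); 
    return c+d*(z-c[2])/d[2]
def proj(P,X):
    V=np.array(P["view"]);X=np.asarray(X,float).reshape(-1,3);c=X@V[:3,:3].T+V[:3,3]
    u=c@np.array(P["mtx"]).T;return u[:,:2]/u[:,2:]
E
python3 - <<'E'
from rig import robot, cams
from h import *
P=cams.camera_params("top")
f=lambda a,z:np.round(ray(P,(150+a[0]/3.4,140+a[1]/3.4),z)[:2],1)
for n,a,z in [("backL",(197,92),50),("backR",(593,89),50),("ftipL",(200,207),50),("ftipR",(592,203),50),("ball",(629,185),68),("sq",(167,193),50),
 ("rail R end",(590,188),58),("rail L",(205,190),58),("m FL",(285,242),34),("m FR",(325,252),34),("m NL",(248,353),34),("m NR",(290,366),34),("collar",(113,285),22),("tee",(706,272),45)]:
    print(n,f(a,z))
E
```

```text
backL [685.4 222.1]
backR [ 695.9 -131.2]
ftipL [582.3 215.5]
ftipR [ 593.8 -131.9]
ball [ 608.5 -162.7]
sq [594.1 245.3]
rail R end [ 606.2 -129.4]
rail L [596.7 210.3]
m FL [554.1 140.8]
m FR [546.  104.7]
m NL [454.4 170.4]
m NR [443.8 132.7]
collar [512.6 295.9]
tee [ 535.3 -234. ]
```

```bash
cat >> h.py <<'E'
def ori(yaw): # tool x at angle yaw+90deg (along row), pointing down
    a=yaw+np.pi/2; c,s=np.cos(a),np.sin(a)
    return np.array([[c,s,0],[s,-c,0],[0,0,-1.]])
E
python3 - <<'E'
from rig import robot, fingers, planner, cams, nets
from h import *
for p,y in [((500,40,330),.03),((600,-100,75),.03),((500,137,23),-.28),((500,10,23),.03),((420,10,25),.03),((560,14,25),.03)]:
    q=planner.solve_ik(p,ori(y)); print(p,None if q is None else np.round(q,2))
robot.move_pose((500,50,330),ori(.033))
im,d=cams.capture("wrist");P=cams.camera_params("wrist");cv2.imwrite("pics/w1.png",im);np.savez("w1.npz",d=d,mtx=P["mtx"],view=P["view"])
V=np.array(P["view"]);print(-V[:3,:3].T@V[:3,3])
s=robot.read_state();print(s["time"],s["eef_pos"],np.round(s["joint_positions"],2))
E
```

```text
(500, 40, 330) [-0.56  0.16  0.44  1.76 -0.07  1.24  1.5 ]
(600, -100, 75) [-0.16  0.61  0.34  1.81 -0.28  0.78  1.93]
(500, 137, 23) [-0.49  0.57  0.16  2.05 -0.16  0.53  1.08]
(500, 10, 23) [-0.22  0.54  0.12  2.1  -0.13  0.51  1.6 ]
(420, 10, 25) [-0.26  0.46  0.15  2.28 -0.17  0.4   1.62]
(560, 14, 25) [-0.2   0.6   0.12  1.95 -0.12  0.6   1.59]
[433.47314173  48.36323861 471.74946271]
3.1 [499.97896769  50.97413    329.8071456 ] [-0.56  0.16  0.42  1.75 -0.07  1.24  1.48]
```

View pics/w1.png

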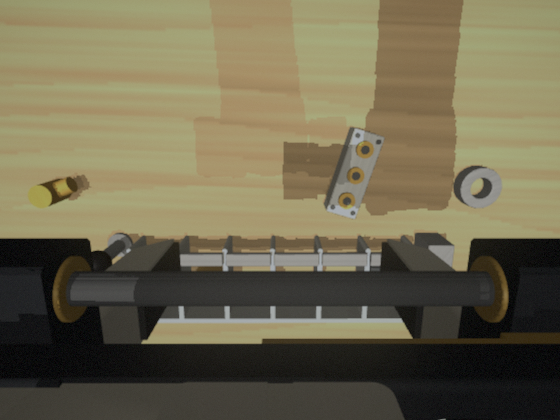

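```bash
python3 - <<'E'
import cv2
a=cv2.imread("pics/w1.png")
cv2.imwrite("pics/w1a.png",cv2.resize(a[115:235,310:400],None,fx=5,fy=5,interpolation=cv2.INTER_CUBIC))
cv2.imwrite("pics/w1b.png",cv2.resize(a[225:330,90:460],None,fx=2.1,fy=2.1,interpolation=cv2.INTER_CUBIC))
E
```

```text
(no output)
```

View pics/w1a.png

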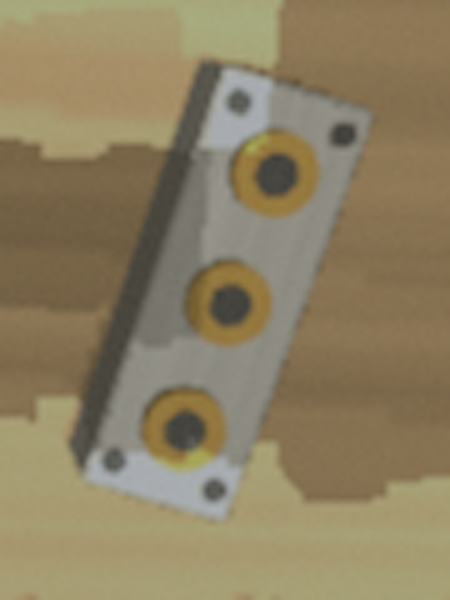

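View pics/w1b.png

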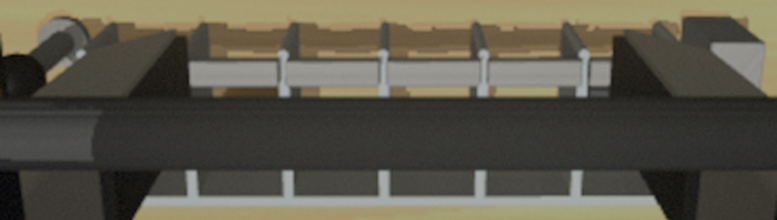

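```bash
python3 - <<'E'
from h import *
P=np.load("w1.npz")
for z,(x,y) in [(34,c) for c in [(222,64),(373,112),(225,520),(85,480)]]+[(39,(275,175)),(39,(185,430))]:
    print("m",np.round(ray(P,(310+x/5,115+y/5),z)[:2],1))
for z,(x,y) in [(50,c) for c in [(285,48),(384,48),(484,49),(584,51)]]+[(0,c) for c in [(293,23),(384,23),(476,23),(567,23)]]+[(50,c) for c in [(190,205),(288,205),(480,203),(577,202)]]:
    print("d",z,np.round(ray(P,(90+x/2.1,225+y/2.1),z)[:2],1))
E
```

```text
m [450.1 135.5]
m [459.8 171.6]
m [560.1 145.7]
m [551.1 110.4]
m [474.7 149. ]
m [536.4 133. ]
d 50 [597.4 -11.6]
d 50 [595.4  45.6]
d 50 [593.9 103.4]
d 50 [593.1 161.3]
d 0 [599.5 -13.5]
d 0 [597.5  44.8]
d 0 [595.4 103.7]
d 0 [593.4 162. ]
d 50 [701.5 -69.7]
d 50 [699.4  -9.9]
d 50 [693.9 107.2]
d 50 [691.2 166.4]
```

```bash
cat >> h.py <<'E'
O=np.array([593.,43.5]);YAW=.033
def W(x,y,z):
    c,s=np.cos(YAW),np.sin(YAW); return np.array([O[0]+c*x-s*y,O[1]+s*x+c*y,z])
def touch(robot,y):
    robot.move_l(W(12,y,92),max_speed=120)
    r=robot.move_l(W(12,y,68),max_speed=25,until_force=2.0)
    robot.sleep(.15);s=robot.read_state()
    print(y,r,s["time"],np.round(s["eef_pos"],1),np.round(s["contact_force"],2))
    robot.move_l(W(12,y,92),max_speed=80)
E
python3 - <<'E'
from rig import robot, fingers, planner, cams, nets
from h import *
fingers.gripper_to(0,effort=10)
robot.move_pose(W(12,-145,110),ori(YAW))
s=robot.read_state();print(s["time"],s["eef_pos"],s["contact_force"],s["grip_width"])
touch(robot,-145)
E
```

```text
5.6417 [610.3957812  -99.84069279 110.95232804] [-0.64139433  0.72265755  0.16913241] 0.6043090264974001
-145 True 6.7667 [ 609.7 -101.    75.4] [-1.48  0.    7.53]
```

```bash
python3 - <<'E'
from rig import robot, fingers, planner, cams, nets
from h import *
touch(robot,-87); touch(robot,-29)
robot.move_l(W(-60,-29,150),max_speed=200)
fingers.gripper_to(92)
c=(502.5,139);yaw=-.26
# hover
robot.move_pose((c[0],c[1],130),ori(yaw))
im,d=cams.capture("wrist");P=cams.camera_params("wrist");cv2.imwrite("pics/w2.png",im);np.savez("w2.npz",d=d,mtx=P["mtx"],view=P["view"])
im,d=cams.capture("side");cv2.imwrite("pics/s2.png",im[100:330,150:430])
s=robot.read_state();print(s["time"],s["eef_pos"],s["contact_force"])
E
```

```text
-87 True 8.5917 [607.8 -43.1  75.4] [-1.07  0.56  7.53]
-29 True 10.4167 [605.9  14.8  75.4] [-1.3   0.4   8.33]
13.5417 [502.97593874 137.93121274 130.26036738] [ 0.57658238 -0.08056004 -0.19810954]
```

View pics/w2.png

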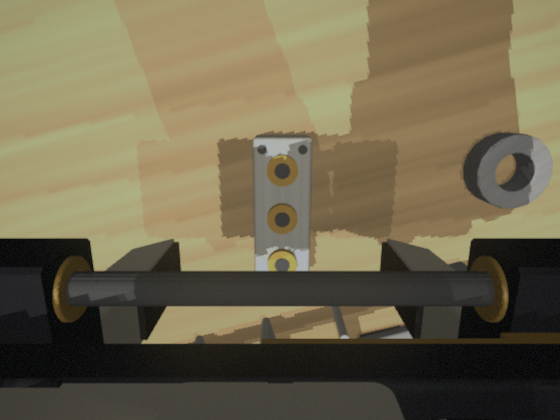

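View pics/s2.png

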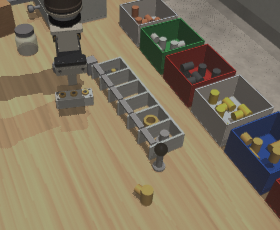

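```bash
python3 - <<'E'
from h import *
P=np.load("w2.npz")
for z,c in [(39,(282,170.5)),(39,(282,218)),(39,(281,264)),(34,(254,137)),(34,(312,137)),(34,(253.5,270)),(34,(310,270))]: print(np.round(ray(P,c,z)[:2],1))
E
```

```text
[474.7 147.2]
[505.1 139.2]
[536.3 130.3]
[450.2 135.3]
[459.6 170.9]
[537.9 110.1]
[548.  148.1]
```

```bash
python3 - <<'E'
from rig import robot, fingers, planner, cams, nets
from h import *
robot.move_l((504.5,139,22),ori(-.266),max_speed=90)
fingers.gripper_to(42)
s=robot.read_state();print(s["time"],s["eef_pos"],s["contact_force"],s["grip_width"])
robot.move_l(W(-90,-29,22),ori(YAW),max_speed=50)
s=robot.read_state();print(s["time"],s["eef_pos"],s["contact_force"],s["grip_width"])
fingers.gripper_to(75)
robot.move_l(W(-90,-29,150),max_speed=200)
im,d=cams.capture("wrist");P=cams.camera_params("wrist");cv2.imwrite("pics/w3.png",im);np.savez("w3.npz",d=d,mtx=P["mtx"],view=P["view"])
s=robot.read_state();print(s["time"],s["eef_pos"],s["contact_force"])
E
```

```text
15.8333 [504.5174645  138.99094415  21.98616547] [0.0535905  0.02874687 0.32318754] 41.69981100992178
18.5333 [504.00676832  11.64877772  21.98567839] [-0.02068169  0.94306958 -0.91646337] 42.197767622325046
20.1083 [503.12604178  11.61331371 148.83874193] [-0.53692767  0.57689876 -0.88234021]
```

View pics/w3.png

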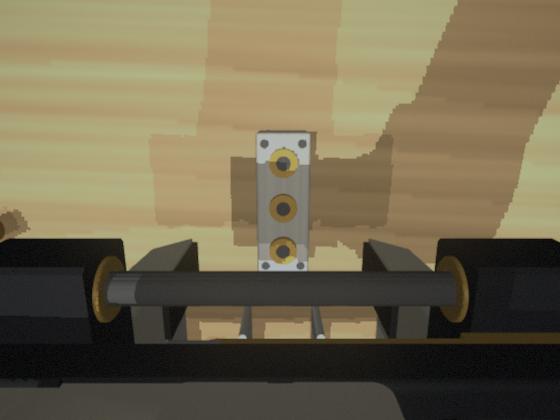

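```bash
python3 - <<'E'
import cv2
a=cv2.imread("pics/w3.png")
cv2.imwrite("pics/w3z.png",cv2.resize(a[230:350,220:345],None,fx=5,fy=5,interpolation=cv2.INTER_CUBIC))
E
```

```text
(no output)
```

View pics/w3z.png

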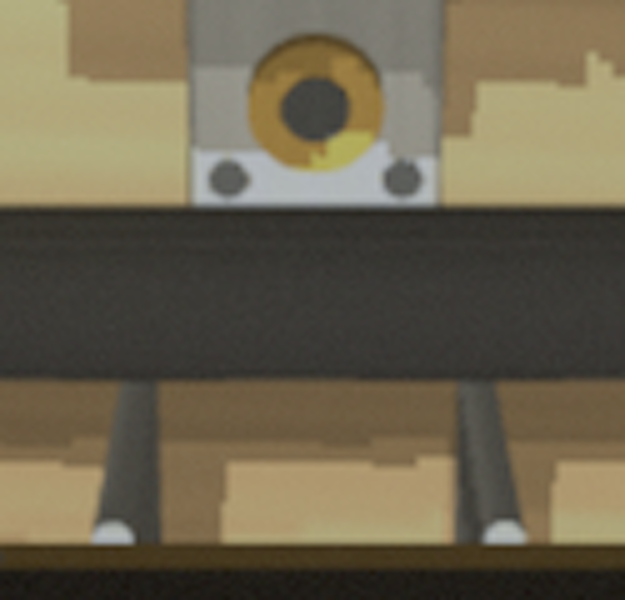

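```bash
python3 - <<'E'
from h import *
P=np.load("w3.npz")
g=lambda x,y:(220+x/5,230+y/5)
def R(p):
    d=p[:2]-O;c,s=np.cos(YAW),np.sin(YAW);return np.round([c*d[0]+s*d[1],-s*d[0]+c*d[1]],1)
for n,z,c in [("tip",50,g(113,528)),("tip",50,g(504,528)),("plug",39,(283.5,162.5)),("plug",39,(283.3,208.5)),("plug",39,(282.8,251.5)),("e",34,(257.5,132)),("e",34,(309.5,132)),("e",34,g(191,205)),("e",34,g(440,205))]:
    p=ray(P,c,z);print(n,np.round(p[:2],1),R(p))
E
```

```text
tip [598.5 -13. ] [  3.7 -56.6]
tip [596.6  44.8] [3.6 1.2]
plug [470.9  12.7] [-123.1  -26.7]
plug [503.3  13.8] [-90.6 -26.8]
plug [535.6  14.6] [-58.3 -27. ]
e [451.3  -5.7] [-143.2  -44.5]
e [450.1  29.8] [-143.3   -9. ]
e [553.8  -3.2] [-40.7 -45.4]
e [552.5  34.2] [-40.7  -8. ]
```

```bash
python3 - <<'E'
from rig import robot, fingers, planner, cams, nets
from h import *
robot.move_l(W(-175,-27.2,120),max_speed=200)
fingers.gripper_to(8)
robot.move_l(W(-175,-27.2,22),max_speed=120)
s=robot.read_state();print(s["time"],s["eef_pos"],s["contact_force"],s["grip_width"])
r=robot.move_l(W(-45,-27.4,22),max_speed=45,until_force=15)
s=robot.read_state();print(r,s["time"],s["eef_pos"],s["contact_force"])
if not r:
    r=robot.move_l(W(-5,-27.5,22),max_speed=20,until_force=8)
    s=robot.read_state();print(r,s["time"],s["eef_pos"],s["contact_force"])
im,d=cams.capture("wrist");P=cams.camera_params("wrist");cv2.imwrite("pics/w4.png",im);np.savez("w4.npz",d=d,mtx=P["mtx"],view=P["view"])
im,d=cams.capture("top");cv2.imwrite("pics/t4.png",cv2.resize(im[140:265,150:380],None,fx=3.4,fy=3.4,interpolation=cv2.INTER_CUBIC))
E
```

```text
22.8333 [419.28696079  10.50061225  22.36564429] [ 0.80758487 -0.65371555 -0.21332076] 7.784449443536604
False 25.875 [549.27102534  14.64111499  22.08248645] [-0.29884557 -0.21831434 -0.31339935]
True 27.1417 [574.38191707  15.4233038   21.48028382] [ 0.00643262  0.50667925 -0.51018062]
```

View pics/w4.png

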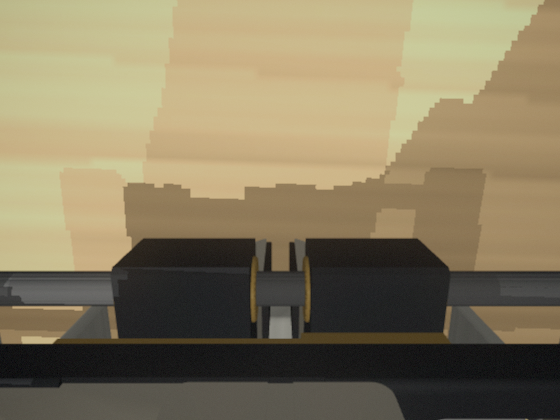

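View pics/t4.png

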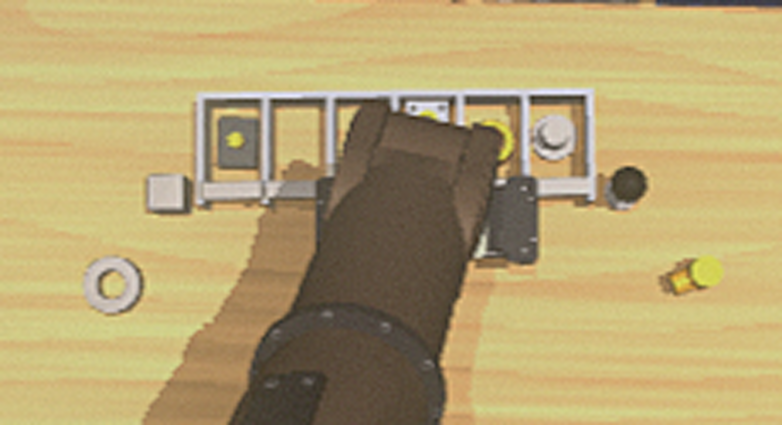

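```bash
python3 - <<'E'
from rig import robot, fingers, planner, cams, nets
from h import *
r=robot.move_l(W(-5,-27.5,22),max_speed=20,until_force=20)
s=robot.read_state();print(r,s["time"],s["eef_pos"],s["contact_force"])
robot.move_l(W(-70,-27.5,22),max_speed=120)
robot.move_l(W(-110,-27.5,150),max_speed=200)
im,d=cams.capture("wrist");P=cams.camera_params("wrist");cv2.imwrite("pics/w5.png",im);np.savez("w5.npz",d=d,mtx=P["mtx"],view=P["view"])
robot.move_l(W(-230,-27.5,250),max_speed=250)
im,d=cams.capture("top");cv2.imwrite("pics/t5.png",cv2.resize(im[140:265,150:380],None,fx=3.4,fy=3.4,interpolation=cv2.INTER_CUBIC))
im,d=cams.capture("side");cv2.imwrite("pics/s5.png",cv2.resize(im[130:330,180:430],None,fx=3,fy=3,interpolation=cv2.INTER_CUBIC))
print(robot.read_state()["time"])
E
```

```text
True 27.6583 [574.3047335   15.43535927  20.47023565] [-0.16182293  0.5563638   0.33295701]
29.9667
```

View pics/w5.png

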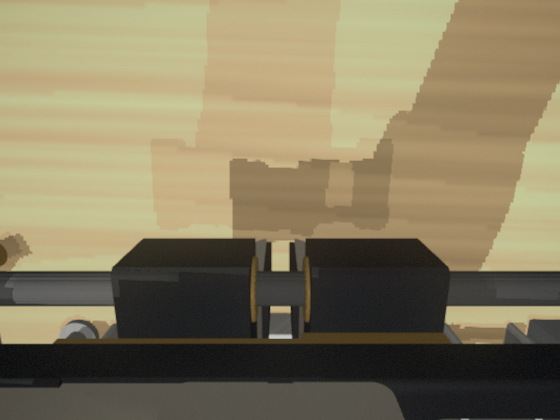

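View pics/t5.png

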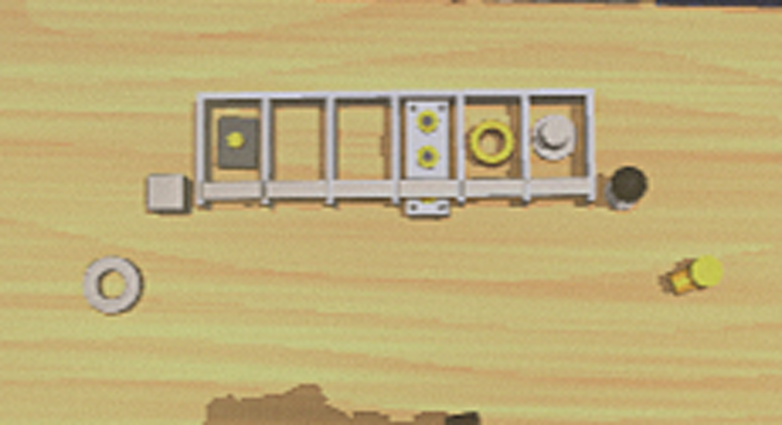

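View pics/s5.png

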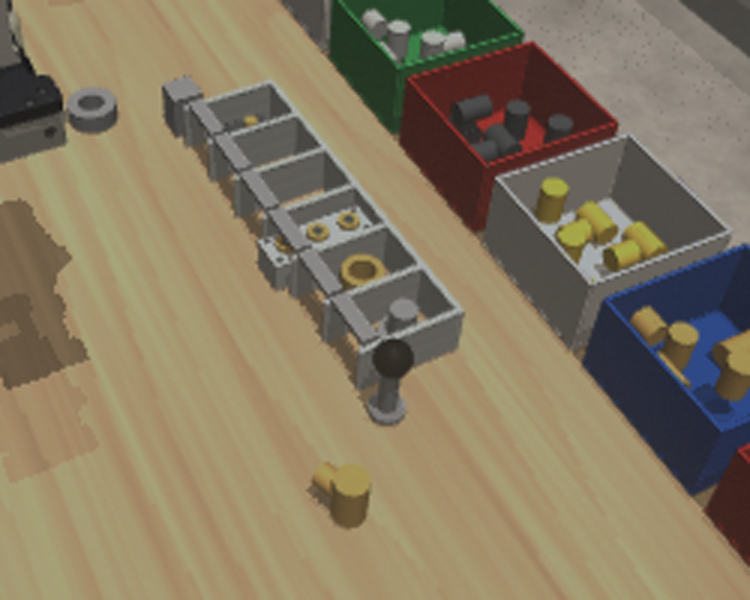

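```bash
python3 - <<'E'
from rig import robot,cams
from h import *
P=cams.camera_params("top")
f=lambda x,y,z:np.round(ray(P,(150+x/3.4,140+y/3.4),z)[:2],1)
print("near",f(428,216,34),"far",f(428,101,34),"tips",f(397,206,50),f(460,205,50),"wall outer",f(428,90,50), "wall inner",f(428,97,50))
s=robot.read_state();print(s["time"],np.round(s["contact_force"],2),np.round(s["eef_pos"]))
E
```

```text
near [580.4  13.4] far [684.4  16. ] tips [587.2  40.7] [589.3 -15.1] wall outer [691.8  15.8] wall inner [685.5  15.7]
29.9667 [0.56 0.75 0.21] [365.   8. 249.]
```

```bash
python3 -c "
from rig import robot
robot.job_done();print(robot.read_state()['time'])"
```

```text
the job is handed in; nothing more can be done
the job is handed in; nothing more can be done
```

The manifold block is fully home in the third gap from the ball post, and I handed the job in at about 30 s on the robot's clock. The interface gives no verdict, so this rests on my own checks.

- **Counting:** The ball post stands on the rack's −y side. With the closed fingertips I touched the rail over gaps 1, 2 and 3 in turn (bar6, bar5, bar4). Each touch stopped with the tips at about 58 mm, the rail's top height, and read 7.5–8.3 N.
- **Pushing:** I slid the block sideways and straightened it between loosely spaced fingers, without gripping or lifting it. I then pushed its near end straight into the gap.
- **Seating:** The block stopped at the expected depth. A second push, stopping at a 20 N force change, moved it no further.
- **Final pictures:**
  - The block's far end is about 1 mm from the back wall, and its near end stands about 8 mm out of the gap mouth (nominal 10 mm). That is within the measuring error.
  - It lies flat and within about 2 mm of the gap's centre line.
  - The bush, stub, foot block, collar and tee look unmoved. I did not look at the jar or the driver after the push, but the arm did not work near either.
  - The arm is clear of everything.

**Disagreement:** The wrist and top cameras differed by about 5–7 mm in x. I used a value in between, and the rail touches and the push's stopping depth were consistent with it.

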